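Set the party candles and hold the lighter to the tall one

TASK

Stand the two loose candles fully home in the two empty holes of the wooden candle board, one in each (either way round), and let go of them. Then draw the long-necked lighter out of its stone stand, slant it to about 45 degrees with the handle above the nozzle, and finish holding it still in the gripper with the nozzle tip about a finger's breadth above the tall candle's wick, touching nothing but the gripper. Leave the juice bottle, the cupcake and the flower box where they are.

Things in the scene. Friction and masses are not known exactly. Their poses are not given: they have to be found in the camera images.
- board: fixed wooden candle board, 70 (its x) by 200 (its y) by 30 mm high, origin at the centre of its underside, z up. A 20 mm thick candle, part of the board, stands in the middle (wax to 80 mm above the table, wick 8 mm more). Empty blind holes at its y = -65 and +65 mm: 22.5 mm wide, 20 mm deep (floor 10 mm above the table), mouth chamfered 2 mm
- hole_right (a point): centre of the mouth of the empty hole at the board's y = -65 mm, level with the board's top (30 mm above the table); axes as the board's
- hole_left (a point): centre of the mouth of the empty hole at the board's y = +65 mm, level with the board's top; axes as the board's
- tall_candle: loose honey-yellow beeswax candle standing upright on the table at the start, 20 mm thick, wax 95 mm high plus an 8 mm thin wick, 20 to 40 g; origin at the centre of its underside, z up along it
- tall_wick (a point): upper end of the tall candle's wick, 103 mm above the candle's underside. The wick is thin and cannot be felt
- short_candle: loose honey-yellow beeswax candle standing upright on the table at the start, 20 mm thick, wax 70 mm high plus an 8 mm thin wick, 15 to 30 g; origin at the centre of its underside, z up along it
- stand: fixed marble lighter stand, block 70 by 70 by 85 mm high with a 13 mm wide, 83 mm deep bore down the middle of its top; origin at the centre of its underside, z up
- lighter: loose grey long-necked lighter, 65 to 125 g, standing handle up, nozzle in the stand's bore, handle resting on the stand. Handle 30 (its x) by 20 (its y) by 100 mm, above the origin; steel nozzle 9 mm thick, 80 mm long, below it. Origin on the axis where they meet (85 mm above the table at the start); z along the axis from nozzle to handle, up at the start (leans 0.05 rad at most)
- nozzle_tip (a point): end of the lighter's nozzle, 80 mm below the lighter's origin along its z; axes as the lighter's
- juice: bystander: closed juice bottle, 52 mm wide, 115 mm high, loose; origin at the centre of its underside
- cupcake: bystander: chocolate-topped cupcake, 66 mm wide, 68 mm high, loose; origin at the centre of its underside
- flower_box: bystander: wooden box of flowers, 100 (its x) by 120 (its y) by 70 mm with blooms up to 116 mm, loose, 0.8 kg; origin at the centre of its underside
Not all that is in view belongs to the job. Of the things shaped like the lighter, the grey one is meant. What is shaped like the tall_candle but red is not meant.

How it is judged:
By the outcome, as a careful person would: the job done as asked, in the order asked, and still so for the second after the job is handed in, while the arm keeps its last pose, push and grip.
It also fails if it takes over 69 s, if anything falls off the work surface, if the arm or the gripper's body presses on something with over 40 N, if the wrist force passes 120 N, or if a joint passes its speed limit or range.

ROBOT

A 6-joint arm with a two-finger parallel gripper is mounted at the origin on the work surface. World frame = base frame: x ahead of the robot, y to its left, z up, the work surface at z = 0. Lengths are in m, angles in degrees, forces in N, time in s.
With the tool pointing down it reaches from about 0.25 to 0.725 m from the base axis. Payload 9.7 kg.
Tool frame: the origin (TCP) lies between the finger pads; the fingertips stand bot.tcp_to_tips ahead of it and the grasp point (between the pads) lies 2 mm behind it (bot.tcp_to_tips is the distance from the TCP to the fingertips, in m); z points along the fingers, y is the line along which they close (so a half turn about z gives the same grasp; the last joint's range is limited). The gripper opens to 85 mm and grips with 20 to 120 N. Pads are 22 mm wide; open, the fingers measure 114 mm over their backs; the gripper's body (76 mm by 85 mm) begins 54 mm behind the grasp point. The pads swing forward as they close: fully open they stand 13 mm farther back than shut.
Start: joints at [-63.083, 4.979, 10.078, 95.1, 0, 90], TCP at [0.249, -0.49, 0.248] pointing down, gripper open.
Joint ranges: [-179.16, 179.16], [-48.56, 103.87], [-65.8, 70.77], [-126.05, 130.52], [-82.76, 87.17], [-180, 180]. Speed limits (degrees/s): [127.2, 127.2, 147.25, 180, 180, 180].

INTERFACE

Orientations are given as [roll, pitch, yaw] about the fixed x, y, z axes, in that order (R = Rz(yaw) Ry(pitch) Rx(roll)).
In Python, from workcell import sensors, camera, camera_params, bot gives the robot as it stands.
- The arm moves only by the tool apply_moves, never from a script. Its argument "motion" is a list of rows, each an object with "jaw": the opening, from -1 (shut) to 1 (fully open); "xyz": the shift along the tool's x, y, z in mm, a list of three; "twist": the turn about the tool's z in rad. A call has 1 to 5 rows; each row is the pose to reach, as a shift and turn from the pose commanded when the call began, along the tool's axes at that moment; what a row does not reach only later rows make up. A row lasts 1/8 s, in which the tool goes at most 62.5 mm and 10.7 degrees, less where a joint would pass 70% of its speed; a pose out of reach is approached as far as the arm can. A call with a gripper value outside its range is refused whole. The fingers move at their own pace and stop on an object; "grip_force" is the grip in N (left out, the last holds). Time passes only in rows, so rows that repeat a pose let the fingers close. It gives the time, the measured TCP pose, the force, the opening and the grip force at its end, in the units of the state.
- sensors.get_obs(): the state, without advancing time (a new reading comes with each control period).
- camera(name): name is "scene" or "top"; returns (picture, depth): 400x640x3 uint8, red, green, blue; 400x640 float32, m along the optical axis (not along the pixel's ray), 0 where there is no reading.
- camera_params(name): a dict with "mtx" (3x3 intrinsics, pixels), "k1" (the pictures are not rectified: a ray, as slopes to the right and down, at radius r is drawn at 1 + k1 r^2 times it, then the intrinsics apply), "rvec" (rotation vector, rad) and "tvec" (3), from world to camera coordinates, as OpenCV has them. Camera axes: x right, y down, z forward; pixel columns grow to the right and rows downward; lengths in m; the calibration is good to about 2 mm. A picture is of the moment at which its call begins. camera_params takes no time and is no camera call.
- bot.job_done(): hands the job in; it is judged then, once.
The state is a dict: "time": time; "q": joint angles; "qd": joint speeds; "joint_efforts": joint torques, N m; "ee_pos": TCP position; "tcp_rot": TCP orientation; "wrist_force": force on the tool from outside, world axes, zero at the start; "torque": the same for the moment, N m; "opening": finger opening in m; "grasp_force": force on a finger pad.
Only numpy, scipy, OpenCV 4.12 (cv2) and the standard library are available. Lean on these libraries where they do the work, as an engineer would, in place of code of your own. Each camera call takes 0.05 s, during which the arm holds its last target. There are 200 camera calls.

## Working session

There is one attempt and no reset: what is moved stays moved. The work goes in short steps, Python scripts to look and compute and a tool call to move; the robot and the scene stay as the last step left them, time stands still between calls to the robot, and variables do not carry over. Pictures are saved under pics/ and viewed, at most 10 in all, crops included, and the job is handed in when it is done.

Besides the shell and the picture viewer there is one more tool, called after ">>>" as name(argument=value, ...), one argument or row to a line, values as JSON. apply_moves: Moves the arm, as the interface text tells. Its arguments: {"type":"object","properties":{"motion":{"type":"array","items":{"type":"object","properties":{"jaw":{"type":"number"},"xyz":{"type":"array","items":{"type":"number"}},"twist":{"type":"number"}}}},"grip_force":{"type":"number"}},"required":["motion"]}

```bash
ls; mkdir -p pics; python3 - <<'E'
from workcell import sensors,camera,camera_params,bot
import cv2,numpy as np
print(bot.tcp_to_tips, sensors.get_obs())
for n in("scene","top"):
    p,d=camera(n);np.savez(f"pics/{n}0.npz",p=p,d=d);cv2.imwrite(f"pics/{n}0.png",p[:,:,::-1]);print(n,camera_params(n))
E
```

```text
pics
0.017 {'time': 0.0, 'q': array([-6.30835588e+01,  5.00905018e+00,  1.00337322e+01,  9.51004066e+01,
       -8.80904003e-05,  9.00006808e+01]), 'qd': array([-0.04368791, -0.05188159, -0.05748534,  0.00428996, -0.01224471,
       -0.00806385]), 'joint_efforts': array([ 5.95618585e-04, -5.20380878e+01,  4.64810872e+01,  1.61584339e-02,
        6.03636181e-05, -4.03130073e-06]), 'ee_pos': array([ 0.24887977, -0.49022105,  0.24759627]), 'tcp_rot': array([-1.79924275e+02,  8.89901444e-05,  2.69157604e+01]), 'wrist_force': array([-0.35674249,  0.26255723, -0.21526275]), 'torque': array([ 0.01187227,  0.0117228 , -0.05822858]), 'grasp_force': 0.0, 'opening': 0.08515781171393481}
scene {'mtx': array([[512.71535005,   0.        , 323.98033291],
       [  0.        , 512.71535005, 202.22038299],
       [  0.        ,   0.        ,   1.        ]]), 'k1': -0.02706381735214546, 'rvec': array([ 1.95984736,  1.12966109, -0.60766932]), 'tvec': array([-0.29404405, -0.23385539,  1.62496864])}
top {'mtx': array([[366.65276316,   0.        , 317.7647218 ],
       [  0.        , 366.65276316, 200.67454567],
       [  0.        ,   0.        ,   1.        ]]), 'k1': -0.042753798168787084, 'rvec': array([ 2.13035182, -2.09851202,  0.22124197]), 'tvec': array([-0.0101002 ,  0.60427832,  0.82612447])}
```

View pics/scene0.png

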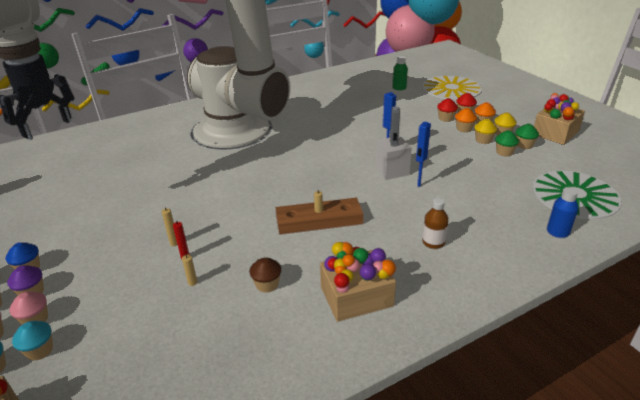

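View pics/top0.png

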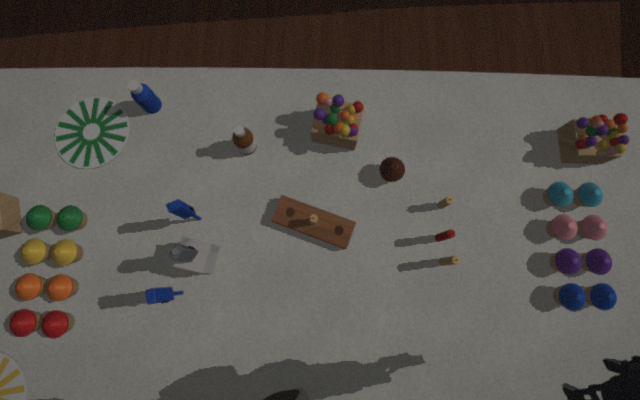

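The scene view shows:
- Yellow candles at (168,225) and (189,270), with a red one between them at (180,240).
- The board at (320,215) with its own candle.
- The grey lighter in the stand at (396,125), with blue decoy lighters at (389,115) and (423,145).

The top view shows:
- Yellow candles at (455,260) and (446,201), and the red one at (445,235).
- The board at (313,221), with holes at (290,212) and (339,230).
- The grey lighter at (183,252), and blue ones at (182,209) and (163,295).

Candidates are two yellow candles plus one red (not meant), and one grey lighter plus two blue (not meant). I choose the yellow candles and the grey lighter.

```bash
cat > h.py <<'E'
import numpy as np,cv2
from workcell import camera_params
C={n:camera_params(n) for n in("scene","top")}
def RT(n): return cv2.Rodrigues(C[n]["rvec"])[0],np.array(C[n]["tvec"])
def ray(n,u,v):
    c=C[n];K=c["mtx"];D=np.array([c["k1"],0,0,0.])
    x=cv2.undistortPoints(np.array([[[u,v]]],float),K,D)[0,0]
    R,t=RT(n); return -R.T@t, R.T@np.array([x[0],x[1],1.])
def onz(n,u,v,z):
    o,d=ray(n,u,v); return o+d*(z-o[2])/d[2]
def tri(us,ut):
    o1,d1=ray("scene",*us);o2,d2=ray("top",*ut)
    s=np.linalg.lstsq(np.c_[d1,-d2],o2-o1,rcond=None)[0]
    a,b=o1+s[0]*d1,o2+s[1]*d2; return (a+b)/2,np.linalg.norm(a-b)
def cloud(n,d):
    v,u=np.mgrid[0:400,0:640];c=C[n]
    x=cv2.undistortPoints(np.c_[u.ravel(),v.ravel()].astype(float)[:,None],c["mtx"],np.array([c["k1"],0,0,0.]))[:,0]
    P=np.c_[x,np.ones(len(x))]*d.ravel()[:,None];R,t=RT(n)
    W=(P-t)@R; W[d.ravel()==0]=np.nan
    return W.reshape(400,640,3)
def proj(n,p):
    c=C[n];return cv2.projectPoints(np.array(p,float).reshape(-1,1,3),c["rvec"],c["tvec"],c["mtx"],np.array([c["k1"],0,0,0.]))[0][:,0]
E
python3 - <<'E'
from h import *
for n in("scene","top"):
    z=np.load(f"pics/{n}0.npz");p,d=z["p"],z["d"];W=cloud(n,d);np.save(f"pics/W{n}.npy",W)
    hsv=cv2.cvtColor(p,cv2.COLOR_RGB2HSV)
    H,S,V=[hsv[:,:,i].astype(int) for i in range(3)]
    def rep(name,m,amin=15):
        k,l,st,ce=cv2.connectedComponentsWithStats(m.astype(np.uint8))
        for i in range(1,k):
            if st[i,4]>=amin:
                w=W[l==i];w=w[~np.isnan(w[:,0])]
                print(n,name,st[i],ce[i].round(1),"med",np.median(w,0).round(3),"zmax",w[:,2].max().round(3) if len(w) else 0)
    reg=np.isfinite(W[:,:,0])&(W[:,:,2]>0.006)&(W[:,:,2]<.3)&(W[:,:,0]>.2)&(W[:,:,0]<.85)&(abs(W[:,:,1])<.5)
    rep("obj",reg,30)
    rep("yel",reg&(H>12)&(H<28)&(S>90)&(V>90))
a=np.load("pics/scene0.npz")["p"][:,:,::-1];b=np.load("pics/top0.npz")["p"][:,:,::-1]
R=lambda q,s:cv2.resize(q,s,interpolation=cv2.INTER_CUBIC)
o=np.vstack([np.hstack([R(a[195:295,140:240],(300,300)),R(a[85:195,365:445],(240,300)),]),np.hstack([R(b[190:270,400:470],(260,300)),R(b[190:305,140:225],(280,300))])])
cv2.imwrite("pics/crop1.png",o)
E
```

```text
scene obj [256  91  15  21  95] [260.5 102.1] med [0.202 0.027 0.16 ] zmax 0.195
scene obj [ 375   92   36   86 1866] [391.8 142.3] med [0.481 0.279 0.083] zmax 0.191
scene obj [ 53  94  21  29 262] [ 65.  107.4] med [ 0.232 -0.445  0.281] zmax 0.3
scene obj [415 122  16  64 535] [422.1 146.6] med [0.572 0.294 0.127] zmax 0.184
scene obj [ 275  190   88   43 2248] [318.  213.8] med [0.569 0.001 0.028] zmax 0.087
scene obj [422 198  26  51 977] [435. 225.] med [0.775 0.177 0.062] zmax 0.117
scene obj [162 208  35  77 916] [179.5 244. ] med [ 0.533 -0.318  0.054] zmax 0.102
scene obj [ 319  242   67   77 2206] [345.4 268.6] med [ 0.815 -0.075  0.092] zmax 0.115
scene obj [250 258  32  34 830] [265.9 273.6] med [ 0.711 -0.195  0.048] zmax 0.07
scene yel [ 276  191   87   41 1787] [318.3 214.4] med [ 0.571 -0.001  0.029] zmax 0.082
scene yel [162 209  15  36 270] [168.8 225.4] med [ 0.473 -0.321  0.061] zmax 0.098
scene yel [425 208  18  22 276] [433.2 218.4] med [0.772 0.173 0.078] zmax 0.098
scene yel [423 241  11   8  25] [428.  244.5] med [0.773 0.165 0.01 ] zmax 0.014
scene yel [ 32
[... 1009 characters left out ...]
58] [160.3 294.6] med [0.381 0.325 0.152] zmax 0.186
top obj [561 383  27  17 261] [572.8 391.5] med [ 0.234 -0.44   0.283] zmax 0.3
top obj [300 388   6   9  39] [302.2 392.1] med [0.202 0.024 0.166] zmax 0.185
top yel [346 104  17  24 173] [354.  115.6] med [ 0.817 -0.085  0.093] zmax 0.109
top yel [339 122  11  13  79] [344.9 128.7] med [ 0.771 -0.064  0.11 ] zmax 0.117
top yel [348 135  10   6  26] [353.  137.8] med [ 0.764 -0.087  0.07 ] zmax 0.073
top yel [446 197   7   7  32] [448.9 200.1] med [ 0.609 -0.318  0.07 ] zmax 0.073
top yel [309 213  10  11  68] [314.  217.7] med [0.561 0.007 0.079] zmax 0.083
top yel [452 256   8   8  45] [455.3 259.5] med [ 0.467 -0.316  0.094] zmax 0.101
```

View pics/crop1.png

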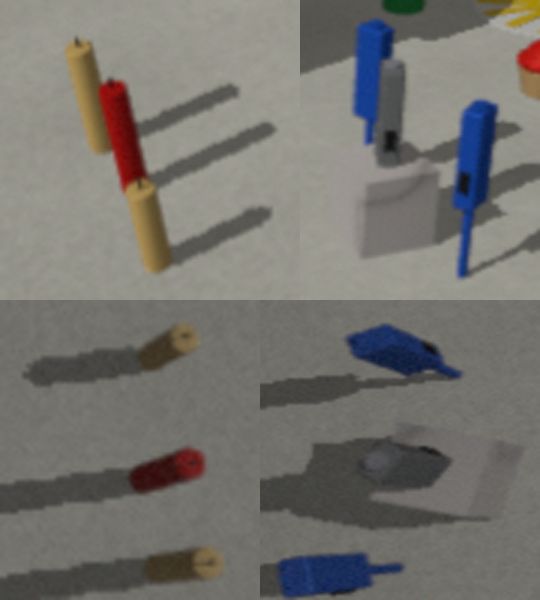

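The close crop confirms two honey candles with a red one between them, and the grey lighter in the marble stand with two blue ones free-standing beside it. Next I'll take precise measurements.

```bash
python3 - <<'E'
from h import *
from scipy.optimize import least_squares as LS
W={};Hs={}
for n in("scene","top"):
    W[n]=np.load(f"pics/W{n}.npy");p=np.load(f"pics/{n}0.npz")["p"];Hs[n]=cv2.cvtColor(p,cv2.COLOR_RGB2HSV).astype(int)
def near(n,x,y,r): w=W[n];return np.hypot(w[:,:,0]-x,w[:,:,1]-y)<r
# table offset
for n in W:
    m=(abs(W[n][:,:,0]-.5)<.25)&(abs(W[n][:,:,1])<.35)&(abs(W[n][:,:,2])<.006);print(n,"table z",np.median(W[n][m][:,2]).round(4))
for nm,x,y,h in(("tall",.467,-.316,.095),("short",.610,-.318,.07),("mid",.561,.005,.08)):
    for n in W:
        zlo=.04 if nm=="mid" else .015
        m=near(n,x,y,.022)&(W[n][:,:,2]>zlo)&(W[n][:,:,2]<h-.004);P=W[n][m]
        f=LS(lambda c:np.hypot(P[:,0]-c[0],P[:,1]-c[1])-.01,[x,y],loss="soft_l1",f_scale=.001)
        t=near(n,x,y,.02)&(W[n][:,:,2]>h-.012)
        print(nm,n,len(P),f.x.round(4),"ztop pct",np.percentile(W[n][t][:,2],[50,80,98]).round(4), np.std(f.fun).round(4))
# board top
for n in W:
    w=W[n];m=near(n,.56,.007,.13)&(w[:,:,2]>.024)&(w[:,:,2]<.036)
    k,l,st,_=cv2.connectedComponentsWithStats(m.astype(np.uint8));m=l==1+st[1:,4].argmax()
    r=cv2.minAreaRect((w[m][:,:2]*1000).astype(np.float32));print("board",n,r,"z",np.median(w[m][:,2]).round(4))
    # pixel rect of top face
    ys,xs=np.nonzero(m);Q=np.array([onz(n,u,v,.03)[:2] for u,v in zip(xs,ys)])*1000
    print("   ray",cv2.minAreaRect(Q.astype(np.float32)))
    # holes: points deeper / dark pixels inside the hull
    V=Hs[n][:,:,2];inb=near(n,.56,.007,.1)&(w[:,:,2]<.04)&(w[:,:,2]>.0)
    k,l,st,ce=cv2.connectedComponentsWithStats((cv2.morphologyEx(m.astype(np.uint8),cv2.MORPH_CLOSE,np.ones((15,15)))*(V<np.median(V[m])*.75)).astype(np.uint8))
    for i in range(1,k):
        if st[i,4]>12: print("  dark",st[i],ce[i].round(1),onz(n,*ce[i],.03).round(4))
# lighter
for n in W:
    w=W[n];S=Hs[n][:,:,1]
    m=near(n,.46,.275,.06)&(S<90)
    for a,b in((.09,.12),(.12,.15),(.15,.18),(.183,.2)):
        q=w[m&(w[:,:,2]>a)&(w[:,:,2]<b)];print("lt",n,a,len(q),cv2.minAreaRect((q[:,:2]*1000).astype(np.float32)) if len(q)>3 else"", np.median(q,0).round(4))
    q=w[m&(w[:,:,2]>.08)&(w[:,:,2]<.088)];print("stand",n,cv2.minAreaRect((q[:,:2]*1000).astype(np.float32)),np.median(q[:,2]))
E
```

```text
scene table z -0.0008
top table z -0.0003
tall scene 224 [ 0.4648 -0.3184] ztop pct [0.0923 0.0945 0.0978] 0.0015
tall top 88 [ 0.4651 -0.3166] ztop pct [0.0936 0.0951 0.0981] 0.0006
short scene 193 [ 0.6102 -0.3208] ztop pct [0.0676 0.0699 0.0744] 0.0013
short top 63 [ 0.6109 -0.3208] ztop pct [0.0694 0.0706 0.0723] 0.0005
mid scene 99 [0.5586 0.0069] ztop pct [0.0777 0.0791 0.0856] 0.0016
mid top 18 [0.5604 0.0101] ztop pct [0.0796 0.081  0.0832] 0.0002
board scene ((559.9010620117188, 6.533714294433594), (200.598388671875, 76.33547973632812), 69.91593933105469) z 0.029
   ray ((563.497314453125, 4.857643127441406), (199.86550903320312, 78.1437759399414), 70.36612701416016)
  dark [323 200  17  10  84] [330.7 204.3] [0.5543 0.0444 0.03  ]
  dark [341 206   5   4  13] [342.6 207.5] [0.5804 0.062  0.03  ]
  dark [286 212   7   5  21] [289.  214.1] [ 0.5378 -0.059   0.03  ]
board top ((560.084228515625, 10.070175170898438), (200.07301330566406, 70.4931869506836), 70.3445053100586) z 0.0298
   ray ((559.9437255859375, 10.177680969238281), (199.94174194335938, 70.4968032836914), 70.3229
[... 890 characters left out ...]
0.0838796387203922
lt top 0.09 66 ((468.02435302734375, 278.6170349121094), (11.641109466552734, 33.665523529052734), 80.12503814697266) [0.4664 0.2781 0.1076]
lt top 0.12 78 ((468.0390625, 278.8907165527344), (12.977474212646484, 33.22245407104492), 84.38560485839844) [0.4679 0.2785 0.1337]
lt top 0.15 83 ((467.7640380859375, 279.6748046875), (13.658942222595215, 33.02479934692383), 84.40975952148438) [0.4664 0.2787 0.165 ]
lt top 0.183 127 ((468.9396057128906, 287.4840087890625), (19.674867630004883, 29.311676025390625), 57.49013900756836) [0.4679 0.287  0.1857]
stand top ((468.92279052734375, 287.47894287109375), (72.05565643310547, 70.95755767822266), 78.574951171875) 0.08469765882211634
```

```bash
cat > go.py <<'E'
# usage: go.py x y z yaw -> shift (mm) and twist from the present pose (tool pointing down)
import sys,numpy as np
from workcell import sensors
s=sensors.get_obs();x,y,z,yaw=map(float,sys.argv[1:5])
a=np.radians(s["tcp_rot"][2]);d=(np.array([x,y,z])-s["ee_pos"])*1000
t=(s["tcp_rot"][2]-yaw+180)%360-180
print("t",round(s["time"],2),"q",s["q"].round(1),"pos",s["ee_pos"].round(4),"rot",s["tcp_rot"].round(2),"F",s["wrist_force"].round(1),"open",round(s["opening"],4),"gf",round(s["grasp_force"],1))
print("shift",[round(float(v),1) for v in(d[0]*np.cos(a)+d[1]*np.sin(a),d[0]*np.sin(a)-d[1]*np.cos(a),-d[2])],"twist",round(float(np.radians(t)),4))
E
```

>>> apply_moves(
  motion=[
    {"xyz": [271, -56.6, 78], "twist": 0.47, "jaw": 1},
    {"xyz": [271, -56.6, 78], "twist": 0.47, "jaw": 1},
    {"xyz": [271, -56.6, 78], "twist": 0.47, "jaw": 1},
    {"xyz": [271, -56.6, 78], "twist": 0.47, "jaw": 1},
    {"xyz": [271, -56.6, 78], "twist": 0.47, "jaw": 1},
  ],
)

```text
time: 0.72
ee_pos: [0.4663, -0.3153, 0.1691]
tcp_rot: [-180.0, 0.0, 0.0]
wrist_force: [0.8, -0.7, 0.4]
opening: 0.0855
grasp_force: 0.0
```

```bash
python3 go.py .465 -.317 .058 0
```

```text
t 0.72 q [-34.1   5.9   2.3  86.5   0.  145.9] pos [ 0.4663 -0.3153  0.1691] rot [-1.7996e+02  5.0000e-02  5.0000e-02] F [ 0.8 -0.7  0.4] open 0.0855 gf 0.0
shift [-1.3, 1.7, 111.1] twist 0.0009
```

>>> apply_moves(
  motion=[
    {"xyz": [-1, 1.5, 60], "twist": 0, "jaw": 1},
    {"xyz": [-1, 1.5, 111], "twist": 0, "jaw": 1},
    {"xyz": [-1, 1.5, 111], "twist": 0, "jaw": 1},
  ],
)

```text
time: 1.1
ee_pos: [0.4617, -0.317, 0.0553]
tcp_rot: [-179.7, 0.4, 0.0]
wrist_force: [-0.1, 0.2, -0.2]
opening: 0.0853
grasp_force: 0.0
```

>>> apply_moves(
  grip_force=25,
  motion=[
    {"xyz": [0, 0, 0], "jaw": -1},
    {"xyz": [0, 0, 0], "jaw": -1},
    {"xyz": [0, 0, 0], "jaw": -1},
    {"xyz": [0, 0, 0], "jaw": -1},
    {"xyz": [0, 0, 0], "jaw": -1},
  ],
)

```text
validation failed for argument at $.mo...
```

```bash
python3 go.py .5819 .0713 .145 70
```

```text
t 1.1 q [-34.5   7.5  -8.6  74.4  -0.  145.5] pos [ 0.4617 -0.317   0.0553] rot [-179.74    0.37    0.  ] F [-0.1  0.2 -0.2] open 0.0853 gf 0.0
shift [120.2, -388.3, -89.7] twist -1.2217
```

>>> apply_moves(
  grip_force=25,
  motion=[
    {"xyz": [0, 0, 0], "twist": 0, "jaw": -0.9},
    {"xyz": [0, 0, 0], "twist": 0, "jaw": -0.9},
    {"xyz": [0, 0, 0], "twist": 0, "jaw": -0.9},
    {"xyz": [0, 0, 0], "twist": 0, "jaw": -0.9},
    {"xyz": [0, 0, 0], "twist": 0, "jaw": -0.9},
  ],
)

```text
time: 1.72
ee_pos: [0.4644, -0.3191, 0.0603]
tcp_rot: [179.9, -0.1, -0.0]
wrist_force: [-0.6, 0.4, 7.2]
opening: 0.0192
grasp_force: 27.3
```

```bash
python3 go.py .5819 .0713 .145 70
```

```text
t 1.73 q [-34.5   7.3  -8.2  74.4  -0.  145.5] pos [ 0.4644 -0.3191  0.0603] rot [ 1.7995e+02 -7.0000e-02 -2.0000e-02] F [-0.6  0.4  7.2] open 0.0192 gf 27.3
shift [117.4, -390.4, -84.7] twist -1.222
```

>>> apply_moves(
  motion=[
    {"xyz": [0, 0, -50], "twist": 0, "jaw": -0.9},
    {"xyz": [0, 0, -100], "twist": 0, "jaw": -0.9},
    {"xyz": [0, 0, -100], "twist": 0, "jaw": -0.9},
    {"xyz": [0, 0, -100], "twist": 0, "jaw": -0.9},
    {"xyz": [0, 0, -100], "twist": 0, "jaw": -0.9},
  ],
)

```text
time: 2.35
ee_pos: [0.4634, -0.3184, 0.1577]
tcp_rot: [-179.9, 0.1, -0.0]
wrist_force: [-0.1, 0.2, -0.1]
opening: 0.0193
grasp_force: 26.8
```

```bash
python3 - <<'E'
from workcell import sensors,camera
for i in range(6):
    if i: camera("top")
    s=sensors.get_obs();print(s["ee_pos"].round(4),s["q"].round(2),s["qd"].round(1))
E
python3 go.py .5819 .0713 .16 70
```

```text
[ 0.4634 -0.3184  0.1577] [-34.49   5.92   1.07  85.29   0.   145.52] [-0.  -0.   0.1  0.1 -0.   0. ]
[ 0.4635 -0.3184  0.1577] [-34.49   5.92   1.08  85.3   -0.   145.52] [ 0.1  0.1  0.3  0.2 -0.1 -0.1]
[ 0.4635 -0.3184  0.158 ] [-34.49   5.91   1.09  85.3   -0.   145.52] [ 0.1 -0.2  0.3  0.1  0.   0. ]
[ 0.4636 -0.3185  0.1582] [-34.49   5.91   1.11  85.31  -0.   145.52] [ 0.  -0.2  0.4  0.1 -0.   0. ]
[ 0.4637 -0.3186  0.1585] [-34.49   5.9    1.13  85.31   0.   145.52] [-0.  -0.2  0.4 -0.1  0.   0. ]
[ 0.4638 -0.3187  0.1587] [-34.49   5.89   1.15  85.31  -0.   145.52] [-0.  -0.1  0.3  0.1  0.  -0. ]
t 2.6 q [-34.5   5.9   1.1  85.3  -0.  145.5] pos [ 0.4638 -0.3187  0.1587] rot [-1.7997e+02  4.0000e-02 -1.0000e-02] F [0.4 0.9 0.1] open 0.0194 gf 26.8
shift [118.0, -390.0, -1.3] twist -1.222
```

>>> apply_moves(
  motion=[
    {"xyz": [118, -390, 0], "twist": -1.222, "jaw": -0.9},
    {"xyz": [118, -390, 0], "twist": -1.222, "jaw": -0.9},
    {"xyz": [118, -390, 0], "twist": -1.222, "jaw": -0.9},
    {"xyz": [118, -390, 0], "twist": -1.222, "jaw": -0.9},
    {"xyz": [118, -390, 0], "twist": -1.222, "jaw": -0.9},
  ],
)

```text
time: 3.22
ee_pos: [0.5548, -0.0176, 0.1593]
tcp_rot: [180.0, -0.0, 54.1]
wrist_force: [0.3, -0.9, 0.1]
opening: 0.0191
grasp_force: 26.8
```

```bash
python3 go.py .5819 .0713 .125 70
```

```text
t 3.23 q [ -1.8   4.8   0.   85.2  -0.  124.1] pos [ 0.5548 -0.0176  0.1593] rot [ 1.7998e+02 -1.0000e-02  5.4050e+01] F [ 0.3 -0.9  0.1] open 0.0191 gf 26.8
shift [87.9, -30.3, 34.3] twist -0.2783
```

>>> apply_moves(
  motion=[
    {"xyz": [88, -30, 0], "twist": -0.28, "jaw": -0.9},
    {"xyz": [88, -30, 0], "twist": -0.28, "jaw": -0.9},
    {"xyz": [88, -30, 0], "twist": -0.28, "jaw": -0.9},
    {"xyz": [88, -30, 35], "twist": -0.28, "jaw": -0.9},
    {"xyz": [88, -30, 35], "twist": -0.28, "jaw": -0.9},
  ],
)

```text
time: 3.85
ee_pos: [0.5808, 0.0679, 0.1219]
tcp_rot: [-179.8, 0.1, 69.6]
wrist_force: [0.1, -0.9, -0.1]
opening: 0.0193
grasp_force: 26.8
```

>>> apply_moves(
  motion=[
    {"xyz": [0, 0, 10], "twist": 0, "jaw": -0.9},
    {"xyz": [0, 0, 10], "twist": 0, "jaw": -0.9},
    {"xyz": [0, 0, 10], "twist": 0, "jaw": -0.9},
    {"xyz": [0, 0, 10], "twist": 0, "jaw": -0.9},
    {"xyz": [0, 0, 10], "twist": 0, "jaw": -0.9},
  ],
)

```text
time: 4.47
ee_pos: [0.5826, 0.0691, 0.1146]
tcp_rot: [180.0, -0.0, 69.7]
wrist_force: [-0.5, -0.0, -0.4]
opening: 0.0193
grasp_force: 26.8
```

```bash
python3 go.py .5819 .0713 .11 70; python3 - <<'E'
from h import *
from workcell import sensors,camera
from scipy.optimize import least_squares as LS
for n in("top","scene"):
    p,d=camera(n);w=cloud(n,d);cv2.imwrite(f"pics/{n}1.png",p[:,:,::-1]);np.savez(f"pics/{n}1.npz",p=p,d=d)
    h=cv2.cvtColor(p,cv2.COLOR_RGB2HSV).astype(int)
    for nm,x,y,zl,zh in(("held",.5819,.0713,.045,.14),("mid",.56,.0085,.038,.075)):
        m=(np.hypot(w[:,:,0]-x,w[:,:,1]-y)<.03)&(w[:,:,2]>zl)&(w[:,:,2]<zh)&(h[:,:,0]>12)&(h[:,:,0]<28)&(h[:,:,1]>80)
        P=w[m]
        if len(P)<5: print(n,nm,len(P));continue
        f=LS(lambda c:np.hypot(P[:,0]-c[0],P[:,1]-c[1])-.01,[x,y],loss="soft_l1",f_scale=.001)
        print(n,nm,len(P),f.x.round(4),P[:,2].min().round(3),P[:,2].max().round(3))
E
python3 go.py .5819 .0713 .11 70
```

```text
t 4.47 q [  6.8   9.4   0.2  80.7  -0.  117. ] pos [0.5826 0.0691 0.1146] rot [ 1.7998e+02 -1.0000e-02  6.9750e+01] F [-0.5 -0.  -0.4] open 0.0193 gf 26.8
shift [1.9, -1.4, 4.6] twist -0.0044
top held 0
top mid 11 [0.5606 0.0101] 0.039 0.072
scene held 118 [0.5821 0.0671] 0.053 0.139
scene mid 99 [0.5583 0.0071] 0.039 0.075
t 4.58 q [  6.8   9.4   0.2  80.7  -0.  117. ] pos [0.5825 0.0691 0.1144] rot [179.99  -0.    69.75] F [ 0.6  0.2 -0.7] open 0.0193 gf 26.8
shift [1.9, -1.4, 4.4] twist -0.0043
```

>>> apply_moves(
  motion=[
    {"xyz": [1.4, -1.2, 20], "twist": 0, "jaw": -0.9},
    {"xyz": [1.4, -1.2, 20], "twist": 0, "jaw": -0.9},
    {"xyz": [1.4, -1.2, 20], "twist": 0, "jaw": -0.9},
    {"xyz": [1.4, -1.2, 20], "twist": 0, "jaw": -0.9},
    {"xyz": [1.4, -1.2, 20], "twist": 0, "jaw": -0.9},
  ],
)

```text
time: 5.2
ee_pos: [0.5821, 0.0707, 0.0949]
tcp_rot: [180.0, -0.0, 69.7]
wrist_force: [-0.4, 0.2, -0.6]
opening: 0.0194
grasp_force: 26.8
```

>>> apply_moves(
  motion=[
    {"xyz": [0, 0, 3], "twist": 0, "jaw": -0.9},
    {"xyz": [0, 0, 5], "twist": 0, "jaw": -0.9},
    {"xyz": [0, 0, 7], "twist": 0, "jaw": -0.9},
    {"xyz": [0, 0, 9], "twist": 0, "jaw": -0.9},
    {"xyz": [0, 0, 11], "twist": 0, "jaw": -0.9},
  ],
)

```text
time: 5.82
ee_pos: [0.5818, 0.0707, 0.0831]
tcp_rot: [-180.0, 0.0, 69.7]
wrist_force: [-0.3, -0.4, -0.5]
opening: 0.0191
grasp_force: 26.8
```

>>> apply_moves(
  motion=[
    {"xyz": [0, 0, 3], "twist": 0, "jaw": -0.9},
    {"xyz": [0, 0, 6], "twist": 0, "jaw": -0.9},
    {"xyz": [0, 0, 9], "twist": 0, "jaw": -0.9},
    {"xyz": [0, 0, 11], "twist": 0, "jaw": -0.9},
    {"xyz": [0, 0, 11], "twist": 0, "jaw": -0.9},
  ],
)

```text
time: 6.45
ee_pos: [0.5817, 0.0707, 0.0721]
tcp_rot: [-180.0, 0.0, 69.7]
wrist_force: [0.1, -0.5, -0.7]
opening: 0.0191
grasp_force: 26.8
```

>>> apply_moves(
  motion=[
    {"xyz": [0, 0, 1], "twist": 0, "jaw": -0.9},
    {"xyz": [0, 0, 2], "twist": 0, "jaw": -0.9},
    {"xyz": [0, 0, 3], "twist": 0, "jaw": -0.9},
    {"xyz": [0, 0, 3], "twist": 0, "jaw": -0.9},
  ],
)

```text
time: 6.95
ee_pos: [0.582, 0.0708, 0.0703]
tcp_rot: [179.9, -0.0, 69.7]
wrist_force: [-2.9, -0.5, 7.0]
opening: 0.0192
grasp_force: 27.6
```

>>> apply_moves(
  motion=[
    {"xyz": [0, 0, 0], "twist": 0, "jaw": 0},
    {"xyz": [0, 0, 0], "twist": 0, "jaw": 0},
    {"xyz": [0, 0, 0], "twist": 0, "jaw": 0.2},
    {"xyz": [0, 0, -40], "twist": 0, "jaw": 0.2},
    {"xyz": [0, 0, -100], "twist": 0, "jaw": 0.2},
  ],
)

```text
time: 7.58
ee_pos: [0.5808, 0.0706, 0.1685]
tcp_rot: [-179.8, 0.1, 69.7]
wrist_force: [1.6, -0.3, 1.6]
opening: 0.0514
grasp_force: 0.0
```

```bash
python3 go.py .6107 -.3208 .15 0
```

```text
t 7.58 q [  6.9   9.1   5.8  86.9   0.  117.2] pos [0.5808 0.0706 0.1685] rot [-1.798e+02  1.000e-01  6.975e+01] F [ 1.6 -0.3  1.6] open 0.0514 gf 0.0
shift [-356.9, 163.6, 18.5] twist 1.2173
```

>>> apply_moves(
  motion=[
    {"xyz": [-357, 164, 0], "twist": 1.217, "jaw": 1},
    {"xyz": [-357, 164, 0], "twist": 1.217, "jaw": 1},
    {"xyz": [-357, 164, 0], "twist": 1.217, "jaw": 1},
    {"xyz": [-357, 164, 0], "twist": 1.217, "jaw": 1},
    {"xyz": [-357, 164, 0], "twist": 1.217, "jaw": 1},
  ],
)

```text
time: 8.2
ee_pos: [0.6058, -0.2429, 0.1693]
tcp_rot: [180.0, -0.0, 15.7]
wrist_force: [0.7, 0.5, 0.4]
opening: 0.0854
grasp_force: 0.0
```

>>> apply_moves(
  motion=[
    {"xyz": [0, 0, 0], "twist": 0, "jaw": 1},
    {"xyz": [0, 0, 0], "twist": 0, "jaw": 1},
  ],
)

```text
time: 8.45
ee_pos: [0.6058, -0.2408, 0.1689]
tcp_rot: [-180.0, 0.0, 16.1]
wrist_force: [0.7, -0.0, -0.4]
opening: 0.0856
grasp_force: 0.0
```

```bash
python3 go.py .6107 -.3208 .12 0;python3 - <<'E'
from h import *
from workcell import sensors,camera
from scipy.optimize import least_squares as LS
for n in("top","scene"):
    p,d=camera(n);w=cloud(n,d);np.savez(f"pics/{n}2.npz",p=p,d=d)
    h=cv2.cvtColor(p,cv2.COLOR_RGB2HSV).astype(int)
    for nm,x,y,zl,zh in(("tall",.5819,.0713,.04,.1),("mid",.56,.0085,.038,.075)):
        m=(np.hypot(w[:,:,0]-x,w[:,:,1]-y)<.03)&(w[:,:,2]>zl)&(h[:,:,0]>12)&(h[:,:,0]<28)&(h[:,:,1]>80)
        P=w[m];Q=P[P[:,2]<zh]
        f=LS(lambda c:np.hypot(Q[:,0]-c[0],Q[:,1]-c[1])-.01,[x,y],loss="soft_l1",f_scale=.001)
        print(n,nm,len(P),f.x.round(4),np.percentile(P[:,2],[90,97,100]).round(4))
E
```

```text
t 8.45 q [-21.7  18.4  16.9  88.6   0.  142.3] pos [ 0.6058 -0.2408  0.1689] rot [-1.7996e+02  3.0000e-02  1.6050e+01] F [ 0.7 -0.  -0.4] open 0.0856 gf 0.0
shift [-17.4, 78.2, 48.9] twist 0.2801
top tall 98 [0.5833 0.0719] [0.1065 0.1071 0.1131]
top mid 74 [0.5604 0.0101] [0.0815 0.0821 0.087 ]
scene tall 187 [0.5815 0.0689] [0.1035 0.1053 0.1076]
scene mid 130 [0.5582 0.0073] [0.0791 0.0807 0.0817]
```

>>> apply_moves(
  motion=[
    {"xyz": [-17.4, 78.2, 0], "twist": 0.28, "jaw": 1},
    {"xyz": [-17.4, 78.2, 0], "twist": 0.28, "jaw": 1},
    {"xyz": [-17.4, 78.2, 40], "twist": 0.28, "jaw": 1},
    {"xyz": [-17.4, 78.2, 40], "twist": 0.28, "jaw": 1},
    {"xyz": [-17.4, 78.2, 40], "twist": 0.28, "jaw": 1},
  ],
)

```text
time: 9.18
ee_pos: [0.6113, -0.3198, 0.1308]
tcp_rot: [180.0, -0.0, 0.1]
wrist_force: [0.3, 0.1, 0.8]
opening: 0.0854
grasp_force: 0.0
```

```bash
python3 go.py .6107 -.3205 .05 0
```

```text
t 9.18 q [-27.6  23.8  19.7  85.8   0.  152.3] pos [ 0.6113 -0.3198  0.1308] rot [ 1.7998e+02 -5.0000e-02  9.0000e-02] F [0.3 0.1 0.8] open 0.0854 gf 0.0
shift [-0.6, 0.7, 80.8] twist 0.0016
```

>>> apply_moves(
  motion=[
    {"xyz": [0, 0.5, 50], "twist": 0, "jaw": 1},
    {"xyz": [0, 0.5, 79], "twist": 0, "jaw": 1},
    {"xyz": [0, 0.5, 79], "twist": 0, "jaw": 1},
    {"xyz": [0, 0.5, 79], "twist": 0, "jaw": 1},
    {"xyz": [0, 0.5, 79], "twist": 0, "jaw": 1},
  ],
)

```text
time: 9.8
ee_pos: [0.6119, -0.3217, 0.0529]
tcp_rot: [179.9, -0.2, 0.0]
wrist_force: [-1.3, 0.2, -0.2]
opening: 0.0855
grasp_force: 0.0
```

>>> apply_moves(
  motion=[
    {"xyz": [0, 0, 0], "twist": 0, "jaw": -0.9},
    {"xyz": [0, 0, 0], "twist": 0, "jaw": -0.9},
    {"xyz": [0, 0, 0], "twist": 0, "jaw": -0.9},
    {"xyz": [0, 0, 0], "twist": 0, "jaw": -0.9},
    {"xyz": [0, 0, 0], "twist": 0, "jaw": -0.9},
  ],
)

```text
time: 10.42
ee_pos: [0.6107, -0.3213, 0.0502]
tcp_rot: [-180.0, 0.0, -0.0]
wrist_force: [-0.6, -0.2, 0.0]
opening: 0.0189
grasp_force: 26.7
```

>>> apply_moves(
  motion=[
    {"xyz": [0, 0, -50], "twist": 0, "jaw": -0.9},
    {"xyz": [0, 0, -110], "twist": 0, "jaw": -0.9},
    {"xyz": [0, 0, -110], "twist": 0, "jaw": -0.9},
  ],
)

```text
time: 10.8
ee_pos: [0.6126, -0.3222, 0.1665]
tcp_rot: [179.8, -0.5, -0.0]
wrist_force: [0.6, -0.3, -0.7]
opening: 0.0195
grasp_force: 26.7
```

```bash
python3 go.py .538 -.0516 .16 70
```

```text
t 10.8 q [-27.7  23.8  23.6  89.3   0.  152.3] pos [ 0.6126 -0.3222  0.1665] rot [ 1.7976e+02 -4.6000e-01 -1.0000e-02] F [ 0.6 -0.3 -0.7] open 0.0195 gf 26.7
shift [-74.6, -270.6, 6.5] twist -1.2219
```

>>> apply_moves(
  motion=[
    {"xyz": [-74, -270, 0], "twist": -1.222, "jaw": -0.9},
    {"xyz": [-74, -270, 0], "twist": -1.222, "jaw": -0.9},
    {"xyz": [-74, -270, 0], "twist": -1.222, "jaw": -0.9},
    {"xyz": [-74, -270, 0], "twist": -1.222, "jaw": -0.9},
    {"xyz": [-74, -270, 0], "twist": -1.222, "jaw": -0.9},
  ],
)

```text
time: 11.42
ee_pos: [0.5357, -0.0487, 0.1598]
tcp_rot: [-180.0, -0.0, 54.2]
wrist_force: [1.2, 0.1, -0.6]
opening: 0.0195
grasp_force: 26.8
```

```bash
python3 go.py .538 -.0516 .11 70
```

```text
t 11.43 q [ -5.2   2.5  -2.4  85.2   0.  120.6] pos [ 0.5357 -0.0487  0.1598] rot [-179.97   -0.     54.17] F [ 1.2  0.1 -0.6] open 0.0195 gf 26.8
shift [-1.0, 3.6, 49.8] twist -0.2762
```

>>> apply_moves(
  motion=[
    {"xyz": [0, 3, 20], "twist": -0.276, "jaw": -0.9},
    {"xyz": [0, 3, 50], "twist": -0.276, "jaw": -0.9},
    {"xyz": [0, 3, 60], "twist": -0.276, "jaw": -0.9},
    {"xyz": [0, 3, 60], "twist": -0.276, "jaw": -0.9},
    {"xyz": [0, 3, 60], "twist": -0.276, "jaw": -0.9},
  ],
)

```text
time: 12.05
ee_pos: [0.5397, -0.0532, 0.1013]
tcp_rot: [179.9, -0.0, 69.4]
wrist_force: [0.3, 0.3, -0.1]
opening: 0.0191
grasp_force: 26.8
```

>>> apply_moves(
  motion=[
    {"xyz": [0, 0, 0], "twist": 0, "jaw": -0.9},
    {"xyz": [0, 0, 0], "twist": 0, "jaw": -0.9},
    {"xyz": [0, 0, 0], "twist": 0, "jaw": -0.9},
  ],
)

```text
time: 12.42
ee_pos: [0.5394, -0.0531, 0.1005]
tcp_rot: [180.0, -0.0, 69.5]
wrist_force: [0.1, -0.4, 0.0]
opening: 0.0188
grasp_force: 26.8
```

```bash
python3 - <<'E'
from h import *
from workcell import sensors,camera
from scipy.optimize import least_squares as LS
for n in("scene",):
    p,d=camera(n);w=cloud(n,d)
    h=cv2.cvtColor(p,cv2.COLOR_RGB2HSV).astype(int)
    for nm,x,y,zl,zh in(("held",.538,-.0516,.055,.085),("tall",.5819,.0713,.04,.1),("mid",.56,.0085,.038,.075)):
        m=(np.hypot(w[:,:,0]-x,w[:,:,1]-y)<.03)&(w[:,:,2]>zl)&(h[:,:,0]>12)&(h[:,:,0]<28)&(h[:,:,1]>80)
        P=w[m];Q=P[P[:,2]<zh]
        f=LS(lambda c:np.hypot(Q[:,0]-c[0],Q[:,1]-c[1])-.01,[x,y],loss="soft_l1",f_scale=.001)
        print(n,nm,len(Q),f.x.round(4))
E
python3 go.py .538 -.0516 .083 70
```

```text
scene held 61 [ 0.5385 -0.0563]
scene tall 171 [0.5814 0.0686]
scene mid 102 [0.5585 0.0068]
t 12.47 q [ -5.6   3.6  -7.8  78.7   0.  104.9] pos [ 0.5393 -0.0531  0.1004] rot [179.99  -0.    69.51] F [-1.1 -0.2  0.4] open 0.0194 gf 26.8
shift [0.9, -1.8, 17.4] twist -0.0086
```

>>> apply_moves(
  motion=[
    {"xyz": [1.2, -2, 6], "twist": 0, "jaw": -0.9},
    {"xyz": [1.2, -2, 14], "twist": 0, "jaw": -0.9},
    {"xyz": [1.2, -2, 14], "twist": 0, "jaw": -0.9},
    {"xyz": [1.2, -2, 14], "twist": 0, "jaw": -0.9},
    {"xyz": [1.2, -2, 14], "twist": 0, "jaw": -0.9},
  ],
)

```text
time: 13.1
ee_pos: [0.5379, -0.0512, 0.0865]
tcp_rot: [180.0, -0.0, 69.5]
wrist_force: [-0.5, 0.8, -0.4]
opening: 0.0193
grasp_force: 26.8
```

>>> apply_moves(
  motion=[
    {"xyz": [0, 0, 3], "twist": 0, "jaw": -0.9},
    {"xyz": [0, 0, 5], "twist": 0, "jaw": -0.9},
    {"xyz": [0, 0, 8], "twist": 0, "jaw": -0.9},
    {"xyz": [0, 0, 10], "twist": 0, "jaw": -0.9},
    {"xyz": [0, 0, 12], "twist": 0, "jaw": -0.9},
  ],
)

```text
time: 13.72
ee_pos: [0.5378, -0.0512, 0.0741]
tcp_rot: [-180.0, 0.0, 69.5]
wrist_force: [0.3, 0.0, -0.4]
opening: 0.0191
grasp_force: 26.8
```

Already inside the mouth with no force, so I'll keep lowering to the floor.

>>> apply_moves(
  motion=[
    {"xyz": [0, 0, 4], "twist": 0, "jaw": -0.9},
    {"xyz": [0, 0, 7], "twist": 0, "jaw": -0.9},
    {"xyz": [0, 0, 10], "twist": 0, "jaw": -0.9},
    {"xyz": [0, 0, 12], "twist": 0, "jaw": -0.9},
    {"xyz": [0, 0, 12.5], "twist": 0, "jaw": -0.9},
  ],
)

```text
time: 14.35
ee_pos: [0.5377, -0.0512, 0.0616]
tcp_rot: [-180.0, 0.0, 69.5]
wrist_force: [-0.2, -0.4, -0.5]
opening: 0.0196
grasp_force: 26.8
```

>>> apply_moves(
  motion=[
    {"xyz": [0, 0, 1], "twist": 0, "jaw": -0.9},
    {"xyz": [0, 0, 2], "twist": 0, "jaw": -0.9},
    {"xyz": [0, 0, 2.5], "twist": 0, "jaw": -0.9},
  ],
)

```text
time: 14.72
ee_pos: [0.538, -0.0512, 0.0601]
tcp_rot: [180.0, -0.0, 69.5]
wrist_force: [-2.9, 0.6, 8.7]
opening: 0.0191
grasp_force: 27.8
```

>>> apply_moves(
  motion=[
    {"xyz": [0, 0, 0], "twist": 0, "jaw": 0},
    {"xyz": [0, 0, 0], "twist": 0, "jaw": 0},
    {"xyz": [0, 0, 0], "twist": 0, "jaw": 0.2},
    {"xyz": [0, 0, -50], "twist": 0, "jaw": 0.2},
    {"xyz": [0, 0, -110], "twist": 0, "jaw": 0.2},
  ],
)

```text
time: 15.35
ee_pos: [0.537, -0.0512, 0.1695]
tcp_rot: [-179.9, 0.0, 69.5]
wrist_force: [0.8, -0.5, -0.6]
opening: 0.051
grasp_force: 0.0
```

>>> apply_moves(
  motion=[
    {"xyz": [0, 0, -60], "twist": -0.18, "jaw": 1},
    {"xyz": [0, 0, -80], "twist": -0.36, "jaw": 1},
    {"xyz": [0, 0, -80], "twist": -0.54, "jaw": 1},
    {"xyz": [0, 0, -80], "twist": -0.54, "jaw": 1},
  ],
)

```text
time: 15.85
ee_pos: [0.5379, -0.0512, 0.2493]
tcp_rot: [180.0, 0.0, 100.4]
wrist_force: [-0.8, -0.7, -0.2]
opening: 0.0857
grasp_force: 0.0
```

```bash
python3 - <<'E'
from h import *
from workcell import camera
from scipy.optimize import least_squares as LS
for n in("top","scene"):
    p,d=camera(n);w=cloud(n,d);np.savez(f"pics/{n}3.npz",p=p,d=d)
    h=cv2.cvtColor(p,cv2.COLOR_RGB2HSV).astype(int)
    for nm,x,y,zl,zh in(("short",.538,-.0516,.038,.075),("tall",.5819,.0713,.04,.1),("mid",.56,.0085,.038,.075)):
        m=(np.hypot(w[:,:,0]-x,w[:,:,1]-y)<.03)&(w[:,:,2]>zl)&(h[:,:,0]>12)&(h[:,:,0]<28)&(h[:,:,1]>80)
        P=w[m];Q=P[P[:,2]<zh]
        if len(P)<9: continue
        f=LS(lambda c:np.hypot(Q[:,0]-c[0],Q[:,1]-c[1])-.01,[x,y],loss="soft_l1",f_scale=.001)
        print(n,nm,len(Q),f.x.round(4),np.percentile(P[:,2],[90,97,100]).round(4))
    m=(np.hypot(w[:,:,0]-.469,w[:,:,1]-.2875)<.03)&(w[:,:,2]>.181)&(h[:,:,1]<90)
    print(n,cv2.minAreaRect((w[m][:,:2]*1000).astype(np.float32)),np.median(w[m][:,2]).round(4))
E
python3 go.py .468 .2865 .24 147.5
```

```text
top tall 41 [0.5833 0.0719] [0.1053 0.1065 0.113 ]
top mid 0 [0.56   0.0085] [0.6991 0.703  0.704 ]
top ((468.50274658203125, 287.43896484375), (20.72543716430664, 30.0936279296875), 56.77794647216797) 0.1856
scene short 99 [ 0.5371 -0.0547] [0.0794 0.0807 0.0833]
scene tall 167 [0.5817 0.0689] [0.1036 0.1054 0.1121]
scene mid 102 [0.5586 0.0072] [0.0791 0.0808 0.0834]
scene ((474.62713623046875, 281.44000244140625), (17.57595443725586, 25.93552017211914), 54.498497009277344) 0.1848
t 15.95 q [-5.4  3.7  8.7 95.1  0.  74.3] pos [ 0.5377 -0.0512  0.2489] rot [-1.7996e+02 -1.0000e-02  1.0021e+02] F [ 0.3  0.5 -0.5] open 0.0851 gf 0.0
shift [344.7, -8.7, 8.9] twist -0.8253
```

Both candles are home, with wax tops at about 105 mm and 80 mm as expected. Next is the lighter.

>>> apply_moves(
  motion=[
    {"xyz": [345, -9, 5], "twist": -0.82, "jaw": 1},
    {"xyz": [345, -9, 5], "twist": -0.82, "jaw": 1},
    {"xyz": [345, -9, 5], "twist": -0.82, "jaw": 1},
    {"xyz": [345, -9, 5], "twist": -0.82, "jaw": 1},
    {"xyz": [345, -9, 5], "twist": -0.82, "jaw": 1},
  ],
)

```text
time: 16.58
ee_pos: [0.4722, 0.2563, 0.2444]
tcp_rot: [-180.0, -0.0, 147.5]
wrist_force: [1.0, 0.2, -0.1]
opening: 0.0854
grasp_force: 0.0
```

>>> apply_moves(
  motion=[
    {"xyz": [0, 0, 0], "twist": 0, "jaw": 1},
  ],
)

```text
time: 16.7
ee_pos: [0.4716, 0.258, 0.2438]
tcp_rot: [-179.9, -0.1, 147.6]
wrist_force: [-0.2, -0.5, -0.8]
opening: 0.0853
grasp_force: 0.0
```

```bash
python3 go.py .468 .2865 .23 147.3
```

```text
t 16.7 q [28.7  3.2  7.7 94.6  0.  61.1] pos [0.4716 0.258  0.2438] rot [-1.7994e+02 -7.0000e-02  1.4760e+02] F [-0.2 -0.5 -0.8] open 0.0853 gf 0.0
shift [18.3, 22.2, 13.8] twist 0.0052
```

>>> apply_moves(
  motion=[
    {"xyz": [18.3, 22.2, 5], "twist": 0, "jaw": 1},
    {"xyz": [18.3, 22.2, 5], "twist": 0, "jaw": 1},
    {"xyz": [18.3, 22.2, 5], "twist": 0, "jaw": 1},
    {"xyz": [18.3, 22.2, 5], "twist": 0, "jaw": 1},
  ],
)

```text
time: 17.2
ee_pos: [0.4699, 0.2821, 0.24]
tcp_rot: [180.0, 0.0, 147.3]
wrist_force: [0.3, -1.1, -0.1]
opening: 0.0851
grasp_force: 0.0
```

```bash
python3 go.py .468 .2865 .143 147.3
```

```text
t 17.2 q [31.   4.5  8.7 94.1 -0.  63.7] pos [0.4699 0.2821 0.24  ] rot [1.7999e+02 1.0000e-02 1.4733e+02] F [ 0.3 -1.1 -0.1] open 0.0851 gf 0.0
shift [4.0, 2.7, 97.0] twist 0.0005
```

>>> apply_moves(
  motion=[
    {"xyz": [4, 2.7, 0], "twist": 0, "jaw": 1},
    {"xyz": [4, 2.7, 30], "twist": 0, "jaw": 1},
    {"xyz": [4, 2.7, 70], "twist": 0, "jaw": 1},
    {"xyz": [4, 2.7, 97], "twist": 0, "jaw": 1},
    {"xyz": [4, 2.7, 97], "twist": 0, "jaw": 1},
  ],
)

```text
time: 17.82
ee_pos: [0.4668, 0.2868, 0.141]
tcp_rot: [-179.8, -0.1, 147.4]
wrist_force: [-0.1, -0.4, 0.5]
opening: 0.0859
grasp_force: 0.0
```

>>> apply_moves(
  grip_force=35,
  motion=[
    {"xyz": [0, 0, 0], "twist": 0, "jaw": 1},
    {"xyz": [0, 0, 0], "twist": 0, "jaw": -0.9},
    {"xyz": [0, 0, 0], "twist": 0, "jaw": -0.9},
    {"xyz": [0, 0, 0], "twist": 0, "jaw": -0.9},
    {"xyz": [0, 0, 0], "twist": 0, "jaw": -0.9},
  ],
)

```text
time: 18.45
ee_pos: [0.4678, 0.2875, 0.143]
tcp_rot: [180.0, 0.0, 147.4]
wrist_force: [-0.1, -0.4, 1.8]
opening: 0.0193
grasp_force: 36.8
```

```bash
python3 go.py .468 .2865 .143 147.3
```

```text
t 18.45 q [31.6  4.  -2.6 83.4 -0.  64.1] pos [0.4678 0.2875 0.143 ] rot [1.7998e+02 1.0000e-02 1.4744e+02] F [-0.1 -0.4  1.8] open 0.0193 gf 36.8
shift [-0.7, -0.7, 0.0] twist 0.0024
```

>>> apply_moves(
  motion=[
    {"xyz": [0, 0, -30], "twist": 0, "jaw": -0.9},
    {"xyz": [0, 0, -70], "twist": 0, "jaw": -0.9},
    {"xyz": [0, 0, -110], "twist": 0, "jaw": -0.9},
    {"xyz": [0, 0, -115], "twist": 0, "jaw": -0.9},
    {"xyz": [0, 0, -115], "twist": 0, "jaw": -0.9},
  ],
)

```text
time: 19.08
ee_pos: [0.4678, 0.2875, 0.2573]
tcp_rot: [-180.0, -0.0, 147.4]
wrist_force: [0.7, -1.1, -1.3]
opening: 0.0196
grasp_force: 36.6
```

```bash
python3 go.py .457 .235 .257 78
```

```text
t 19.07 q [31.6  5.1 11.2 96.1  0.  64.1] pos [0.4678 0.2875 0.2573] rot [-1.7999e+02 -1.0000e-02  1.4744e+02] F [ 0.7 -1.1 -1.3] open 0.0196 gf 36.6
shift [-19.2, -50.0, 0.3] twist 1.212
```

>>> apply_moves(
  motion=[
    {"xyz": [-19, -50, 0], "twist": 1.212, "jaw": -0.9},
    {"xyz": [-19, -50, 0], "twist": 1.212, "jaw": -0.9},
    {"xyz": [-19, -50, 0], "twist": 1.212, "jaw": -0.9},
    {"xyz": [-19, -50, 0], "twist": 1.212, "jaw": -0.9},
    {"xyz": [-19, -50, 0], "twist": 1.212, "jaw": -0.9},
  ],
)

```text
time: 19.7
ee_pos: [0.4564, 0.2348, 0.2559]
tcp_rot: [-179.9, 0.1, 93.4]
wrist_force: [-1.0, -1.1, -1.2]
opening: 0.0197
grasp_force: 36.6
```

>>> apply_moves(
  motion=[
    {"xyz": [0, 0, 0], "twist": 0.185, "jaw": -0.9},
    {"xyz": [0, 0, 0], "twist": 0.37, "jaw": -0.9},
    {"xyz": [0, 0, 0], "twist": 0.37, "jaw": -0.9},
  ],
)

```text
time: 20.08
ee_pos: [0.4564, 0.2349, 0.2562]
tcp_rot: [-179.9, 0.1, 72.6]
wrist_force: [0.3, -0.1, -0.1]
opening: 0.0197
grasp_force: 36.6
```

```bash
python3 go.py .457 .238 .153 78; python3 - <<'E'
from h import *
from workcell import camera
p,d=camera("scene");np.savez("pics/scene4.npz",p=p,d=d)
q,e=camera("top");np.savez("pics/top4.npz",p=q,d=e)
cv2.imwrite("pics/v4.png",np.hstack([cv2.resize(p[50:250,280:480,::-1],(400,400),interpolation=2),cv2.resize(q[170:370,110:310,::-1],(400,400),interpolation=2)]))
E
```

```text
t 20.07 q [ 27.2   0.2   6.1  95.9   0.  134.6] pos [0.4564 0.2349 0.2562] rot [-1.799e+02  9.000e-02  7.260e+01] F [ 0.3 -0.1 -0.1] open 0.0197 gf 36.6
shift [3.2, -0.4, 103.2] twist -0.0943
```

View pics/v4.png

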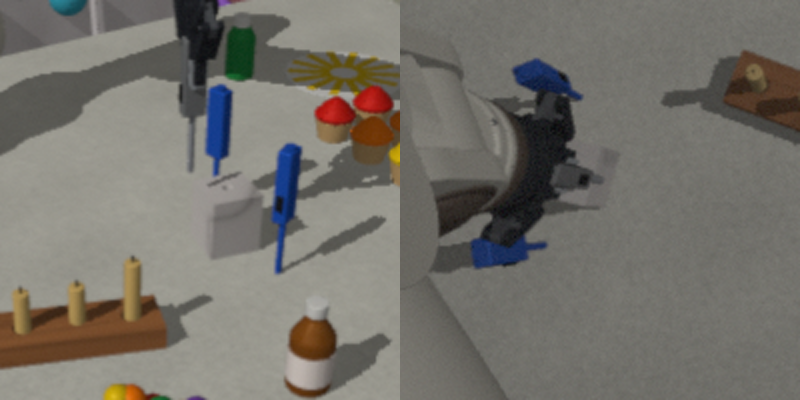

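The lighter hangs straight in the gripper, with its nozzle tip at (192,172) in the left crop and clear of the stand, and the candles are seated. I'll lower the nozzle beside the stand and pivot the lighter over the stand's edge.

>>> apply_moves(
  motion=[
    {"xyz": [0, 0, 30], "twist": -0.094, "jaw": -0.9},
    {"xyz": [0, 0, 80], "twist": -0.094, "jaw": -0.9},
    {"xyz": [0, 0, 103], "twist": -0.094, "jaw": -0.9},
    {"xyz": [0, 0, 103], "twist": -0.094, "jaw": -0.9},
    {"xyz": [0, 0, 103], "twist": -0.094, "jaw": -0.9},
  ],
)

```text
time: 20.8
ee_pos: [0.4572, 0.2353, 0.1559]
tcp_rot: [179.9, -0.0, 78.0]
wrist_force: [-0.5, 0.4, -0.3]
opening: 0.0195
grasp_force: 36.6
```

>>> apply_moves(
  grip_force=30,
  motion=[
    {"xyz": [4, 0, 0], "twist": 0, "jaw": -0.9},
    {"xyz": [8, 0, 0], "twist": 0, "jaw": -0.9},
    {"xyz": [12, 0, 0], "twist": 0, "jaw": -0.9},
    {"xyz": [16, 0, 0], "twist": 0, "jaw": -0.9},
    {"xyz": [20, 0, 0], "twist": 0, "jaw": -0.9},
  ],
)

```text
time: 21.42
ee_pos: [0.4608, 0.2542, 0.1548]
tcp_rot: [180.0, 0.1, 77.9]
wrist_force: [-1.4, -4.8, 1.7]
opening: 0.0198
grasp_force: 37.0
```

```bash
python3 go.py .468 .2865 .153 78
```

```text
t 21.43 q [ 2.89e+01  9.00e-01 -4.50e+00  8.47e+01 -1.00e-01  1.31e+02] pos [0.4608 0.2542 0.1548] rot [1.80e+02 1.10e-01 7.79e+01] F [-1.4 -4.8  1.7] open 0.0198 gf 37.0
shift [33.1, 0.2, 1.8] twist -0.0018
```

>>> apply_moves(
  motion=[
    {"xyz": [8, 0, 0], "twist": 0, "jaw": -0.9},
    {"xyz": [16, 0, 0], "twist": 0, "jaw": -0.9},
    {"xyz": [24, 0, 0], "twist": 0, "jaw": -0.9},
    {"xyz": [31, 0, 0], "twist": 0, "jaw": -0.9},
    {"xyz": [38, 0, 0], "twist": 0, "jaw": -0.9},
  ],
)

```text
time: 22.05
ee_pos: [0.4686, 0.2911, 0.154]
tcp_rot: [-179.9, 0.2, 77.9]
wrist_force: [-1.4, -5.8, -0.8]
opening: 0.0195
grasp_force: 36.5
```

>>> apply_moves(
  motion=[
    {"xyz": [6, 0, 0], "twist": 0, "jaw": -0.9},
    {"xyz": [12, 0, 0], "twist": 0, "jaw": -0.9},
    {"xyz": [18, 0, 0], "twist": 0, "jaw": -0.9},
    {"xyz": [22, 0, 0], "twist": 0, "jaw": -0.9},
    {"xyz": [26, 0, 0], "twist": 0, "jaw": -0.9},
  ],
)

```text
time: 22.68
ee_pos: [0.4743, 0.3169, 0.1545]
tcp_rot: [-180.0, 0.1, 77.9]
wrist_force: [-1.4, -4.5, 0.6]
opening: 0.0196
grasp_force: 36.6
```

```bash
python3 go.py .468 .2865 .28 78; python3 - <<'E'
from h import *
from workcell import camera
p,d=camera("scene");np.savez("pics/scene5.npz",p=p,d=d)
cv2.imwrite("pics/v5.png",cv2.resize(p[50:250,320:480,::-1],(480,600),interpolation=2))
E
```

```text
t 22.68 q [ 33.8   7.    1.9  85.   -0.  135.9] pos [0.4743 0.3169 0.1545] rot [-1.7998e+02  8.0000e-02  7.7900e+01] F [-1.4 -4.5  0.6] open 0.0196 gf 36.6
shift [-31.1, 0.2, -125.5] twist -0.0018
```

View pics/v5.png

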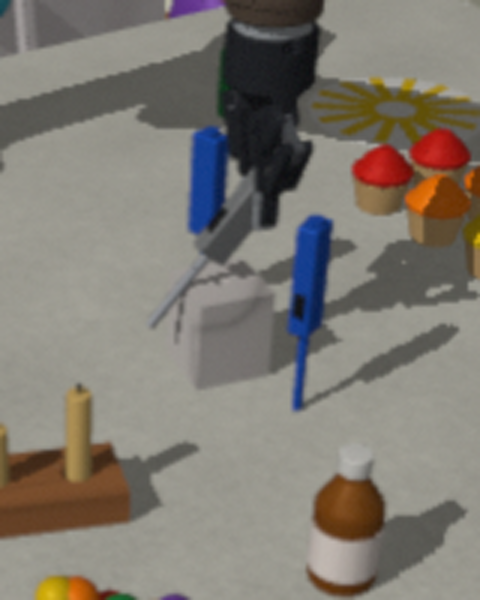

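The lighter now leans about 45°, with its nozzle tip at crop (152,325) and handle up in the fingers; the blue lighters are undisturbed. I'll lift it and measure the tip.

>>> apply_moves(
  grip_force=50,
  motion=[
    {"xyz": [0, 0, -30], "twist": 0, "jaw": -0.9},
    {"xyz": [0, 0, -80], "twist": 0, "jaw": -0.9},
    {"xyz": [0, 0, -115], "twist": 0, "jaw": -0.9},
    {"xyz": [0, 0, -115], "twist": 0, "jaw": -0.9},
    {"xyz": [0, 0, -115], "twist": 0, "jaw": -0.9},
  ],
)

```text
time: 23.35
ee_pos: [0.4744, 0.3175, 0.269]
tcp_rot: [-180.0, -0.0, 77.9]
wrist_force: [0.0, -0.0, -2.1]
opening: 0.0194
grasp_force: 50.7
```

```bash
python3 go.py .603 .170 .265 78; python3 - <<'E'
from h import *
from workcell import camera,sensors
s=sensors.get_obs();T=s["ee_pos"];u=np.array([np.cos(np.radians(77.9)),np.sin(np.radians(77.9)),0]);v=np.array([u[1],-u[0],0])
for n in("scene","top"):
    p,d=camera(n);np.savez(f"pics/{n}6.npz",p=p,d=d);w=cloud(n,d)
    L=(w-T)@np.c_[u,v,[0,0,1]]   # coordinates: u, v, z relative to the TCP
    m=(L[:,:,0]<-15)&(L[:,:,0]>-150)&(abs(L[:,:,1])<.02)&(L[:,:,2]<.0)&(L[:,:,2]>-.13)
    m=(abs(L[:,:,1])<.02)&(L[:,:,0]<-.025)&(L[:,:,0]>-.14)&(L[:,:,2]<-.02)&(L[:,:,2]>-.13)
    q=L[m];nz=q[q[:,0]<-.055]
    k=np.polyfit(nz[:,0],nz[:,2],1) if len(nz)>4 else 0
    ys,xs=np.nonzero(m);i=np.argmin(q[:,0])
    print(n,len(q),len(nz),"slope deg",np.degrees(np.arctan(k[0])),"min u",q[i].round(4),"px",xs[i],ys[i],"v",np.median(nz[:,1]).round(4), "fit z at u=0",k[1].round(4))
E
```

```text
t 23.35 q [ 33.8   8.5  16.2  97.8   0.  135.9] pos [0.4744 0.3175 0.269 ] rot [-1.7997e+02 -2.0000e-02  7.7920e+01] F [ 0.  -0.  -2.1] open 0.0194 gf 50.7
shift [-117.4, 156.6, 4.0] twist -0.0013
scene 236 114 slope deg 54.06036047127705 min u [-0.101   0.0011 -0.0989] px 370 118 v 0.0032 fit z at u=0 0.0336
top 236 144 slope deg 50.09435858246424 min u [-0.1002  0.0002 -0.0993] px 210 260 v 0.0002 fit z at u=0 0.0183
```

```bash
python3 - <<'E'
from h import *
from workcell import sensors
T=sensors.get_obs()["ee_pos"];a=np.radians(77.9);u=np.array([np.cos(a),np.sin(a),0]);v=np.array([u[1],-u[0],0])
for n in("scene","top"):
    z=np.load(f"pics/{n}6.npz");w=cloud(n,z["d"]);L=(w-T)@np.c_[u,v,[0,0,1]]
    m=(abs(L[:,:,1])<.02)&(L[:,:,0]<-.025)&(L[:,:,0]>-.14)&(L[:,:,2]<-.02)&(L[:,:,2]>-.13)
    q=L[m]
    for b in np.arange(-.105,-.025,.008):
        r=q[(q[:,0]>=b)&(q[:,0]<b+.008)]
        if len(r): print(n,round(b+.004,3),len(r),np.median(r,0).round(4),r[:,2].min().round(4),r[:,2].max().round(4))
    P=[T+u*x+[0,0,x+.002] for x in(-.04,-.07,-.099)];print("expected px 45deg",proj(n,P).round(1).tolist())
p=np.load("pics/scene6.npz")["p"][60:140,340:420,::-1];q=np.load("pics/top6.npz")["p"][220:300,150:230,::-1]
cv2.imwrite("pics/v6.png",np.hstack([cv2.resize(x,(400,400),interpolation=2) for x in(p,q)]))
E
```

```text
scene -0.101 6 [-0.0984  0.0022 -0.0994] -0.1019 -0.0956
scene -0.093 16 [-0.0934  0.0026 -0.0935] -0.1017 -0.0845
scene -0.085 20 [-0.0853  0.0026 -0.0841] -0.097 -0.0748
scene -0.077 19 [-0.0777  0.0037 -0.0736] -0.0816 -0.0663
scene -0.069 18 [-0.0689  0.0036 -0.0626] -0.072 -0.0565
scene -0.061 21 [-0.06    0.004  -0.0535] -0.0681 -0.0274
scene -0.053 43 [-0.0527  0.0047 -0.0316] -0.0555 -0.0232
scene -0.045 31 [-0.0461  0.0096 -0.0303] -0.0446 -0.0204
scene -0.037 33 [-0.0374  0.0097 -0.0347] -0.0469 -0.021
scene -0.029 23 [-0.029   0.0092 -0.0318] -0.0422 -0.0214
expected px 45deg [[393.4, 92.0], [381.6, 104.9], [370.4, 117.2]]
top -0.101 7 [-0.0983  0.0019 -0.0987] -0.1015 -0.0956
top -0.093 24 [-0.0925 -0.0001 -0.0936] -0.0998 -0.0842
top -0.085 23 [-0.0845  0.0004 -0.084 ] -0.0877 -0.0777
top -0.077 25 [-0.0766  0.0009 -0.0739] -0.0795 -0.066
top -0.069 26 [-0.0689 -0.0002 -0.0637] -0.0714 -0.0585
top -0.061 26 [-0.0608  0.0003 -0.0557] -0.0657 -0.0489
top -0.053 69 [-0.0525  0.0006 -0.0296] -0.0544 -0.023
top -0.045 32 [-0.0471  0.0001 -0.0227] -0.0272 -0.0202
expected px 45deg [[171.1, 251.5], [191.2, 256.0], [209.3, 260.1]]
```

View pics/v6.png

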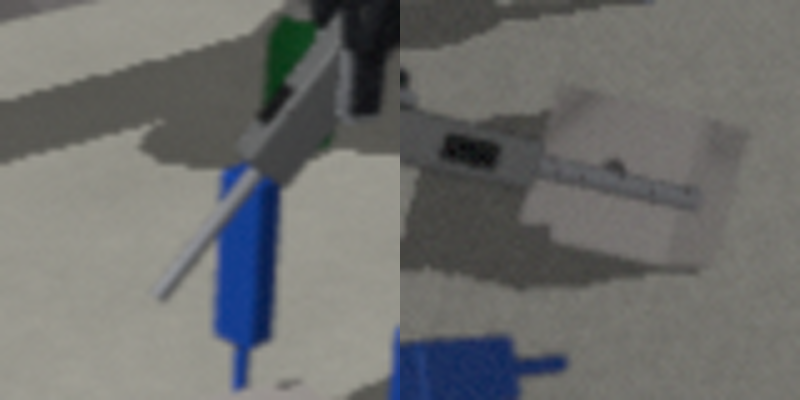

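Nozzle tip is at about scene (372,120) and top (209,260). The nozzle looks slightly steeper than 45°, so I'll get its axis exactly by intersecting the two view planes.

```bash
cat > ax.py <<'E'
import sys
from h import *
from workcell import sensors,camera
s=sensors.get_obs();T=s["ee_pos"];a=np.radians(s["tcp_rot"][2]);u=np.array([np.cos(a),np.sin(a),0]);v=np.array([u[1],-u[0],0]);B=np.c_[u,v,[0,0,1]]
N=[];O=[];tips=[]
for n in("scene","top"):
    if len(sys.argv)>1: d=np.load(f"pics/{n}{sys.argv[1]}.npz")["d"]
    else: p,d=camera(n);np.savez(f"pics/{n}L.npz",p=p,d=d)
    L=(cloud(n,d)-T)@B
    m=(abs(L[:,:,1])<.015)&(L[:,:,0]<-.058)&(L[:,:,0]>-.15)&(L[:,:,2]<-.035)&(L[:,:,2]>-.14)
    ys,xs=np.nonzero(m);f=cv2.fitLine(np.c_[xs,ys].astype(np.float32),cv2.DIST_HUBER,0,.01,.01).ravel()
    t=(np.c_[xs,ys]-f[2:])@f[:2];sg=-1 if n=="scene" and f[0]>0 else 1
    e=[f[2:]+f[:2]*t.min(),f[2:]+f[:2]*t.max()]
    r=[ray(n,*x) for x in e];c=np.cross(r[0][1],r[1][1]);N.append(c/np.linalg.norm(c));O.append(r[0][0])
    i=np.argmin(L[ys,xs,0]);tp=min(e,key=lambda x:np.hypot(*(x-[xs[i],ys[i]])));tips.append(tp);print(n,len(xs),"ends",np.round(e,1).tolist())
dr=np.cross(*N);dr/=np.linalg.norm(dr);dr*=np.sign(dr[2])
X,g=tri(*tips)
P0=np.linalg.lstsq(np.array([N[0],N[1],dr]),np.array([N[0]@O[0],N[1]@O[1],dr@X]),rcond=None)[0]
print("elev",np.degrees(np.arcsin(dr[2])).round(1),"dir uvz",(dr@B).round(3),"tip world",X.round(4),"gap",g.round(4),"tip uvz",((X-T)@B).round(4),"line at u=0: z",(((P0-T)@B)[2]-((P0-T)@B)[0]*dr[2]/(dr@u)).round(4))
E
python3 ax.py 6
```

```text
scene 94 ends [[370.5, 119.4], [387.2, 97.9]]
top 128 ends [[182.8, 254.0], [210.0, 260.0]]
elev 50.3 dir uvz [ 0.639 -0.     0.769] tip world [0.4538 0.2206 0.1656] gap 0.0001 tip uvz [-0.0987  0.0003 -0.1028] line at u=0: z 0.0162
```

Elevation is 50°. I'll repeat the pivot 14 mm further to bring it to about 45°.

>>> apply_moves(
  grip_force=30,
  motion=[
    {"xyz": [-6, 0, 30], "twist": 0, "jaw": -0.9},
    {"xyz": [-6, 0, 80], "twist": 0, "jaw": -0.9},
    {"xyz": [-6, 0, 110], "twist": 0, "jaw": -0.9},
    {"xyz": [-6, 0, 115], "twist": 0, "jaw": -0.9},
    {"xyz": [-6, 0, 115], "twist": 0, "jaw": -0.9},
  ],
)

```text
time: 24.08
ee_pos: [0.4731, 0.3114, 0.1552]
tcp_rot: [-180.0, -0.0, 77.9]
wrist_force: [-0.5, 0.5, -0.3]
opening: 0.0187
grasp_force: 50.6
```

>>> apply_moves(
  motion=[
    {"xyz": [4, 0, 0], "twist": 0, "jaw": -0.9},
    {"xyz": [8, 0, 0], "twist": 0, "jaw": -0.9},
    {"xyz": [12, 0, 0], "twist": 0, "jaw": -0.9},
    {"xyz": [16, 0, 0], "twist": 0, "jaw": -0.9},
    {"xyz": [20, 0, 0], "twist": 0, "jaw": -0.9},
  ],
)

```text
time: 24.7
ee_pos: [0.4773, 0.3304, 0.1551]
tcp_rot: [180.0, 0.1, 77.9]
wrist_force: [-1.8, -6.6, 1.2]
opening: 0.0195
grasp_force: 50.7
```

>>> apply_moves(
  grip_force=60,
  motion=[
    {"xyz": [0, 0, 0], "twist": 0, "jaw": -0.9},
    {"xyz": [0, 0, -30], "twist": 0, "jaw": -0.9},
    {"xyz": [0, 0, -80], "twist": 0, "jaw": -0.9},
    {"xyz": [0, 0, -115], "twist": 0, "jaw": -0.9},
    {"xyz": [0, 0, -115], "twist": 0, "jaw": -0.9},
  ],
)

```text
time: 25.32
ee_pos: [0.4782, 0.3319, 0.2732]
tcp_rot: [179.8, -0.3, 77.9]
wrist_force: [-0.1, 1.2, -0.0]
opening: 0.0197
grasp_force: 59.0
```

```bash
python3 ax.py; python3 go.py .603 .170 .265 78
```

```text
scene 106 ends [[373.4, 114.5], [393.1, 92.0]]
top 156 ends [[172.9, 251.6], [205.9, 258.6]]
elev 46.0 dir uvz [ 0.694 -0.009  0.72 ] tip world [0.4563 0.2264 0.1782] gap 0.0016 tip uvz [-0.1077  0.0007 -0.095 ] line at u=0: z 0.0157
t 25.43 q [ 34.7   9.9  17.9  98.    0.  136.8] pos [0.4775 0.3313 0.2696] rot [ 1.7999e+02 -5.0000e-02  7.7920e+01] F [ 0.1 -0.  -1.4] open 0.0194 gf 59.0
shift [-131.5, 156.4, 4.6] twist -0.0014
```

>>> apply_moves(
  motion=[
    {"xyz": [-30, 38, 0], "twist": 0, "jaw": -0.9},
    {"xyz": [-70, 88, 0], "twist": 0, "jaw": -0.9},
    {"xyz": [-105, 131, 0], "twist": 0, "jaw": -0.9},
    {"xyz": [-125, 156.5, 0], "twist": 0, "jaw": -0.9},
    {"xyz": [-125, 156.5, 0], "twist": 0, "jaw": -0.9},
  ],
)

```text
time: 26.05
ee_pos: [0.605, 0.174, 0.2674]
tcp_rot: [-179.8, 0.1, 77.7]
wrist_force: [0.0, -0.2, -0.5]
opening: 0.0193
grasp_force: 59.1
```

>>> apply_moves(
  motion=[
    {"xyz": [0, 0, 10], "twist": 0, "jaw": -0.9},
    {"xyz": [0, 0, 20], "twist": 0, "jaw": -0.9},
    {"xyz": [0, 0, 25], "twist": 0, "jaw": -0.9},
    {"xyz": [0, 0, 25], "twist": 0, "jaw": -0.9},
    {"xyz": [0, 0, 25], "twist": 0, "jaw": -0.9},
  ],
)

```text
time: 26.68
ee_pos: [0.6041, 0.1762, 0.2451]
tcp_rot: [180.0, -0.0, 77.9]
wrist_force: [0.0, -0.2, -0.9]
opening: 0.0193
grasp_force: 59.1
```

```bash
python3 ax.py; python3 go.py .6045 .1761 .223 78; python3 - <<'E'
from h import *
p=np.load("pics/sceneL.npz")["p"];q=np.load("pics/topL.npz")["p"]
c=proj("scene",[.582,.0708,.113])[0].astype(int);e=proj("top",[.582,.0708,.113])[0].astype(int);print(c,e)
f=lambda x,c:cv2.resize(x[max(c[1]-45,0):c[1]+35,c[0]-40:c[0]+40,::-1],(400,400),interpolation=2)
cv2.imwrite("pics/v7.png",np.hstack([f(p,c),f(q,e)]))
E
```

```text
scene 145 ends [[337.1, 177.5], [367.5, 138.3]]
top 141 ends [[259.6, 190.8], [290.0, 206.0]]
elev 52.2 dir uvz [0.612 0.036 0.79 ] tip world [0.5772 0.0564 0.1164] gap 0.0119 tip uvz [-0.1228 -0.0013 -0.1288] line at u=0: z 0.0364
t 26.77 q [ 16.2  16.3  22.7  96.4   0.  118.3] pos [0.6043 0.176  0.2452] rot [ 1.7996e+02 -2.0000e-02  7.7920e+01] F [-0.7  0.4 -0.9] open 0.0196 gf 59.1
shift [0.1, 0.2, 22.2] twist -0.0015
[346 177] [286 205]
```

View pics/v7.png

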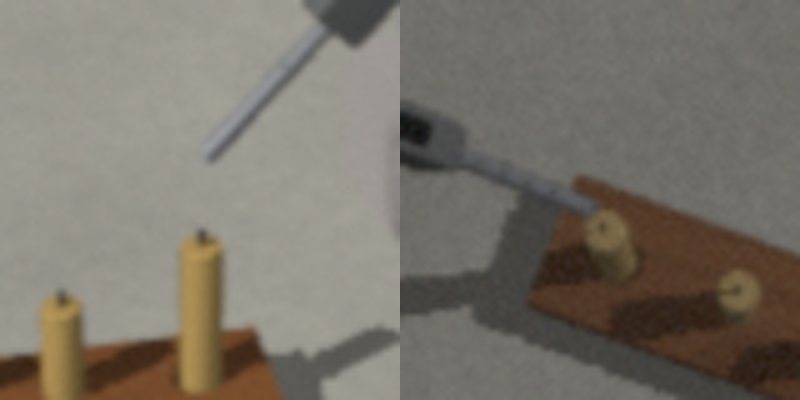

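The views show the nozzle tip above the tall candle: tip at scene (347.8,163.4) and top (285,201.8), wick top at scene (346.2,178.4) and top (286.6,205.6).

```bash
python3 - <<'E'
from h import *
t,g=tri((347.8,163.4),(285,201.8));w,k=tri((346.2,178.4),(286.6,205.6))
print("tip",t.round(4),g.round(4),"wick",w.round(4),k.round(4),"diff mm",((t-w)*1000).round(1))
E
```

```text
tip [0.5833 0.072  0.1502] 0.0036 wick [0.5819 0.0704 0.1103] 0.0007 diff mm [ 1.3  1.6 39.9]
```

>>> apply_moves(
  motion=[
    {"xyz": [-1.5, -1, 10], "twist": 0, "jaw": -0.9},
    {"xyz": [-1.5, -1, 18], "twist": 0, "jaw": -0.9},
    {"xyz": [-1.5, -1, 22], "twist": 0, "jaw": -0.9},
    {"xyz": [-1.5, -1, 22], "twist": 0, "jaw": -0.9},
    {"xyz": [-1.5, -1, 22], "twist": 0, "jaw": -0.9},
  ],
)

```text
time: 27.4
ee_pos: [0.603, 0.1747, 0.223]
tcp_rot: [180.0, -0.0, 77.9]
wrist_force: [0.6, 0.6, -0.7]
opening: 0.0194
grasp_force: 59.1
```

>>> apply_moves(
  motion=[
    {"xyz": [0, 0, 0], "twist": 0, "jaw": -0.9},
    {"xyz": [0, 0, 0], "twist": 0, "jaw": -0.9},
    {"xyz": [0, 0, 0], "twist": 0, "jaw": -0.9},
    {"xyz": [0, 0, 0], "twist": 0, "jaw": -0.9},
    {"xyz": [0, 0, 0], "twist": 0, "jaw": -0.9},
  ],
)

```text
time: 28.02
ee_pos: [0.6029, 0.1747, 0.2228]
tcp_rot: [180.0, -0.0, 77.9]
wrist_force: [0.2, -0.6, -0.3]
opening: 0.0197
grasp_force: 59.1
```

```bash
python3 go.py .6045 .1761 .223 78; python3 - <<'E'
from h import *
from workcell import camera
p,d=camera("scene");q,e=camera("top")
f=lambda x,c:cv2.resize(x[c[1]-45:c[1]+35,c[0]-40:c[0]+40,::-1],(400,400),interpolation=2)
cv2.imwrite("pics/v8.png",np.hstack([f(p,(346,177)),f(q,(286,205))]))
E
```

```text
t 28.02 q [ 16.2  15.5  19.3  93.8   0.  118.2] pos [0.6029 0.1747 0.2228] rot [180.    -0.    77.91] F [ 0.2 -0.6 -0.3] open 0.0197 gf 59.1
shift [1.7, 1.3, -0.2] twist -0.0015
```

View pics/v8.png

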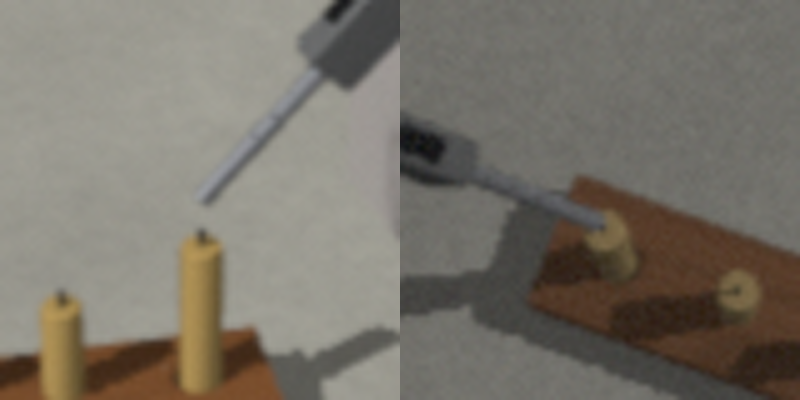

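The tip is now at scene (346.6,172.2) and top (286.6,205), straight over the wick and about 16 mm above it, touching nothing.

```bash
python3 -c "
from workcell import bot
print(bot.job_done())"
```

```text
the job is handed in; nothing more can be done
None
```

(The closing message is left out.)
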